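# Make up the wine kit and the picnic kit from the kitchen drawer

### The arm

A 6-joint arm with a two-finger parallel gripper is mounted at the origin on the work surface. World frame = base frame: x ahead of the robot, y to its left, z up, the work surface at z = 0. Lengths are in m, angles in rad, forces in N, time in s.
With the tool pointing down it reaches from about 0.25 to 0.85 m from the base axis. Payload 12.5 kg.
Tool frame: the origin (TCP) lies between the finger pads; the fingertips stand 19 mm ahead of it and the grasp point (between the pads) is the TCP; z points along the fingers, y is the line along which they close (so a half turn about z gives the same grasp; the last joint's range is limited). The gripper opens to 93 mm and grips with 3 to 60 N. Pads are 15 mm wide; open, the fingers measure 128 mm over their backs; the gripper's body (75 mm by 188 mm) begins 65 mm behind the grasp point.
Start: joints at [1.108, 0.351, 1.652, -0, 1.139, -0.085], TCP at [0.203, 0.511, 0.238] pointing down, gripper open.
Joint ranges: [-2.75, 2.75], [-0.79, 2.1], [0.01, 2.65], [-1.57, 4.71], [0.07, 3.14], [-2.87, 2.87]. Speed limits (rad/s): [2.22, 2.22, 2.79, 3.14, 3.14, 3.14].

### API

Orientations are given as a 3x3 rotation matrix whose columns are the frame's x, y, z axes.
In Python, from plant import robot, job, readout, read_camera, calibration gives the robot as it stands (robot), with the cameras as plain functions, the job (job) and the readings (readout).
- The arm moves only by the shell command python3 drive.py 'ROWS' [FORCE]. ROWS is a JSON list of rows, 1 to 8 of them, each of 7 numbers: dx, dy, dz in m, then a rotation vector rx, ry, rz in rad, then the finger opening in m; each row is the pose to reach, as a shift and turn from the pose commanded when the command began, along the tool's axes at that moment; what a row does not reach only later rows make up. A row lasts 1/12 s, in which the tool goes at most 0.0417 m and 0.125 rad, less where a joint would pass 70% of its speed; a pose out of reach is approached as far as the arm can. The fingers move at their own pace and stop on an object; FORCE is the grip in N (left out, the last holds). Time passes only in rows, so rows that do not move let the fingers close. It prints the time, the measured TCP pose, the force, the opening and the grip force at its end.
- readout.observe(): the state, without advancing time (a new reading comes with each control period).
- read_camera(name): name is "side" or "top" or "wrist"; returns the picture (420x560x3 uint8, blue, green, red); there is no depth.
- calibration(name): a dict with "K" (3x3 intrinsics, pixels), "D" ([k1, k2, p1, p2, k3] as OpenCV has them; the pictures are not rectified), "R" (3x3) and "t" (3): a world point X has camera coordinates R X + t; the wrist camera has in their place "T_tool_cam" (4x4, takes a point from camera to tool coordinates, whose origin is the TCP and whose axes are the flange's). Camera axes: x right, y down, z forward; pixel columns grow to the right and rows downward; lengths in m; the calibration is good to about 2 mm. A picture is of the moment at which its call begins: read the wrist's pose just before it. calibration takes no time and is no camera call.
- job.job_done(): hands the job in; it is judged then, once.
The state is a dict: "time": time; "joints": joint angles; "qvel": joint speeds; "effort": joint torques, N m; "tool_pos": TCP position; "orientation": TCP orientation; "force": force on the tool from outside, world axes, zero at the start; "torque": the same for the moment, N m; "opening": finger opening in m; "finger_force": force on a finger pad.
Only numpy, scipy, OpenCV 4.12 (cv2) and the standard library are available. Lean on these libraries where they do the work, as an engineer would, in place of code of your own. Each camera call takes 0.05 s, during which the arm holds its last target. There are 200 camera calls.

### The job

Make up two kits from the open drawer. Wine kit, in the divided tray: lay the winged corkscrew flat and lengthwise in the wide compartment and stand the straight wine cork upright in the narrow one. Picnic kit, in the plain tray: lay the can opener and the church key flat on the tray's floor and not on top of one another; leave the mushroom-shaped cork standing in the drawer where it is.

Things in the scene. Friction and masses are not known exactly. Their poses are not given: they have to be found in the camera images.
- corkscrew: Chrome winged corkscrew lying flat, 160 mm long, 83 wide over its raised levers, 28 high, 130-210 g. Origin on its underside; x lengthwise from worm tip (x -79) to handle and lever ends (x +80), z up. Barrel x -40 to +15, 26 wide in y: grip it across y at x -10, near the centre of mass. Levers leave x +24, y +-18 and spread forward to x +76, y +-37, at z 14.
- can_opener: Butterfly can opener lying flat: two closed red handles side by side, steel head, upright steel butterfly key on top. 160 mm long, 36 wide over the handles, 14 high; key 53 wide, top 32 high; 105-170 g. Origin on its underside, on the centre line; x lengthwise from handle ends (x -85) to head (x +75), z up. Handles x -85 to +27, key at x +48. Grip across y at x 0, near the centre of mass.
- church_key: Stainless church key (flat bottle opener and can piercer) lying flat, 122 mm long, 40-65 g: bar 18 wide, 8 thick from x -38 to +33, round eye of diameter 27 at x +42, narrow pointed tip raised to 13 at x -66. Origin on its underside, at mid bar; x lengthwise towards the eye, z up. Grip across y at the origin.
- wine_cork: Straight natural wine cork standing upright: plain cylinder, diameter 24 mm, 46 high, 12 g. Origin: centre of its foot, z up along its axis.
- mushroom_cork: Mushroom-shaped sparkling-wine cork standing upright in the drawer, 41 mm high, with a waist and a bulging head of diameter 33. Origin: centre of its foot. It stays in the drawer.
- divided_tray: Wooden kit tray with one lengthwise divider, fixed. 202 (x) by 178 (y) mm, 24 high, walls and floor 6 thick (floor surface z 6). Origin: centre of its underside, z up. Divider along x at y -25, 6 thick, top at z 22. Wide compartment: y -22 to +83 (centre +30.5); narrow one: y -83 to -28 (centre -55.5); both x +-95.
- plain_tray: Wooden kit tray without divider, fixed. 202 (x) by 157 (y) mm, 24 high, walls 6 thick, floor 6 thick (floor surface z 6). Inside: x +-95, y +-72. Origin: centre of its underside, z up.
- drawer: Open drawer of a low wooden unit, fixed. In it, the three tools in a row at the back, lying front to back; in front three small upright things: two corks and a dark steel stopper (32 mm wide, 37 high, not needed). Origin on the counter under the middle of its floor; x to the back, z up. Floor at z 12; inside x +-137, y +-162; sides 38 high, front 46. The unit behind (x > 145) is 62 high.

How it is judged:
At the end, for the whole second after the job is handed in: Divided tray: corkscrew flat in the wide compartment, wine cork upright in the narrow one. Plain tray: can opener and church key flat inside. Each rests on the tray floor to within 3 mm, tilted under 4 degrees, at rest. The mushroom cork still stands within 20 mm of its start (x of corkscrew in the frame of divided_tray between -0.03 and 0.03 m and y of corkscrew in the frame of divided_tray between 0.008 and 0.053 m and z of corkscrew in the frame of divided_tray between 0.003 and 0.009 m and angle between each of corkscrew, wine_cork, can_opener, church_key's own z axis and vertical below 0.07 rad and linear speed of each of corkscrew, wine_cork, can_opener, church_key below 0.02 m/s and angular speed of each of corkscrew, wine_cork, can_opener, church_key below 0.2 rad/s and x of wine_cork in the frame of divided_tray between -0.088 and 0.088 m and y of wine_cork in the frame of divided_tray between -0.075 and -0.036 m and z of wine_cork in the frame of divided_tray between 0.003 and 0.009 m and x of can_opener in the frame of plain_tray between -0.03 and 0.03 m and y of can_opener in the frame of plain_tray between -0.056 and 0.056 m and z of can_opener in the frame of plain_tray between 0.003 and 0.009 m and x of church_key in the frame of plain_tray between -0.06 and 0.06 m and y of church_key in the frame of plain_tray between -0.068 and 0.068 m and z of church_key in the frame of plain_tray between 0.003 and 0.009 m and distance of mushroom_cork from where it was at the start of the episode below 0.02 m and angle between mushroom_cork's own z axis and vertical below 0.2 rad); the robot touches nothing.
It also fails if it takes over 109 s, if anything falls off the work surface, if the arm or the gripper's body presses on something with over 40 N, if the wrist force passes 120 N, or if a joint passes its speed limit or range.

## Working session

There is one attempt and no reset: what is moved stays moved. The work goes in short steps, Python scripts to look and compute and a shell command to move; the robot and the scene stay as the last step left them, time stands still between calls to the robot, and variables do not carry over. Pictures are saved under pics/ and viewed, at most 14 in all, crops included, and the job is handed in when it is done.

```bash
ls; mkdir -p pics
python3 - <<'E'
from plant import robot, job, readout, read_camera, calibration
import cv2,numpy as np
o=readout.observe();print(o['time'],o['tool_pos'],np.round(o['orientation'],3),o['opening'])
for n in ['top','side','wrist']:
    cv2.imwrite(f'pics/{n}0.png',read_camera(n)); c=calibration(n); print(n,{k:np.round(v,4).tolist() for k,v in c.items()})
E
```

```text
drive.py
pics
plant.py
0.0 [0.20271091 0.51092869 0.23710152] [[-0.929  0.369 -0.001]
 [ 0.369  0.929 -0.001]
 [ 0.    -0.001 -1.   ]] 0.0928526783340924
top {'K': [[470.065, 0.0, 277.2891], [0.0, 470.065, 203.4401], [0.0, 0.0, 1.0]], 'D': [-0.0145, 0.0, 0.0, 0.0, 0.0], 'R': [[-0.0007, -1.0, -0.0015], [-0.9946, 0.0008, -0.1038], [0.1038, 0.0014, -0.9946]], 't': [0.0067, 0.5291, 1.1091]}
side {'K': [[515.2823, 0.0, 282.4099], [0.0, 515.2823, 217.193], [0.0, 0.0, 1.0]], 'D': [-0.1084, 0.0, 0.0, 0.0, 0.0], 'R': [[-0.9384, -0.3453, 0.01], [-0.2559, 0.6755, -0.6915], [0.232, -0.6515, -0.7223]], 't': [0.4915, 0.164, 0.9134]}
wrist {'K': [[353.6765, 0.0, 279.0195], [0.0, 353.6765, 207.3847], [0.0, 0.0, 1.0]], 'D': [-0.0395, 0.0, 0.0, 0.0, 0.0], 'T_tool_cam': [[-0.0004, -0.9564, -0.292, 0.082], [1.0, -0.0002, -0.0006, -0.0002], [0.0006, -0.292, 0.9564, -0.1476], [0.0, 0.0, 0.0, 1.0]]}
```

View pics/top0.png

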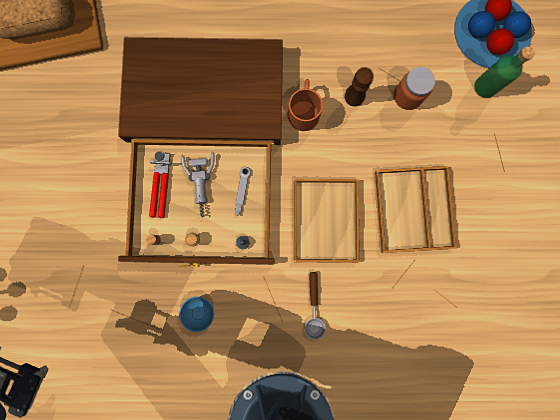

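View pics/side0.png

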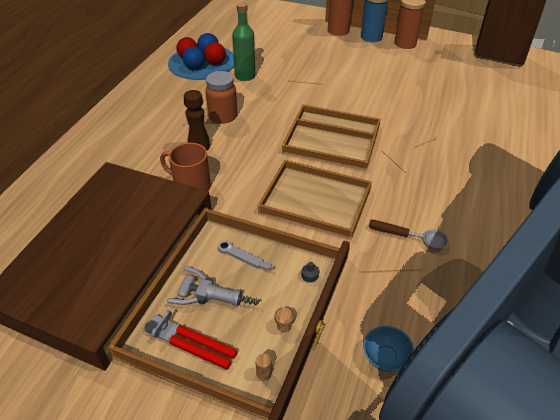

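Top view: drawer at about (200,200) with can opener (160,185), corkscrew (200,185), church key (243,190), left cork (152,239), right cork (192,239) and stopper (242,241); plain tray (327,220), divided tray (417,209) with the divider on the right. The side view shows the bulging head on the middle cork (284,318), so the left one (263,365) is the straight cork.

```bash
cat > h.py <<'E'
import numpy as np,cv2
from plant import robot, job, readout, read_camera, calibration
def campose(n,o=None):
    c=calibration(n)
    if n!='wrist': R=np.array(c['R']).T; return c,R,-R@np.array(c['t'])
    o=o or readout.observe(); T=np.array(c['T_tool_cam']); Rt=np.array(o['orientation'])
    return c,Rt@T[:3,:3],Rt@T[:3,3]+np.array(o['tool_pos'])
def px2w(pts,z,n='top',o=None):
    c,R,p=campose(n,o)
    u=cv2.undistortPoints(np.array(pts,float).reshape(-1,1,2),np.array(c['K']),np.array(c['D']))[:,0]
    d=np.c_[u,np.ones(len(u))]@R.T
    return p+d*((z-p[2])/d[:,2])[:,None]
def w2px(X,n='top',o=None):
    c,R,p=campose(n,o)
    return cv2.projectPoints((np.array(X,float).reshape(-1,3)-p)@R,np.zeros(3),np.zeros(3),np.array(c['K']),np.array(c['D']))[0][:,0]
def rows(target,yaw=None):
    """shift in tool axes to world target, and rz turn so that tool y axis has world angle yaw (mod pi)"""
    o=readout.observe();R=np.array(o['orientation']);d=R.T@(np.array(target)-o['tool_pos'])
    rz=None
    if yaw is not None:
        a=np.arctan2(R[1,1],R[0,1]);rz=-((yaw-a+np.pi/2)%np.pi-np.pi/2)
    return np.round(d,4),rz,np.round(o['joints'],2)
E
python3 - <<'E'
from h import *
P=lambda *a:print(np.round(px2w(a,Z),3).tolist())
Z=.013;P((160,155),(157,215),(200,160),(205,215),(245,172),(238,213))
Z=.05;P((152,239),(192,239));Z=.038;P((142,146),(136,256),(268,144),(270,254))
Z=.024;P((293,179),(361,179),(363,260),(295,261));P((376,170),(451,167),(457,246),(383,251))
i=cv2.imread('pics/top0.png')
a=cv2.resize(i[135:265,115:285],None,fx=3.5,fy=3.5,interpolation=cv2.INTER_CUBIC)
cv2.imwrite('pics/dr.png',a)
cv2.imwrite('pics/tr.png',cv2.resize(i[155:270,285:465],None,fx=4,fy=4,interpolation=cv2.INTER_CUBIC))
E
```

```text
[[0.652, 0.297, 0.013], [0.502, 0.301, 0.013], [0.639, 0.198, 0.013], [0.502, 0.183, 0.013], [0.609, 0.086, 0.013], [0.507, 0.102, 0.013]]
[[0.443, 0.301, 0.05], [0.443, 0.207, 0.05]]
[[0.669, 0.335, 0.038], [0.403, 0.342, 0.038], [0.673, 0.029, 0.038], [0.408, 0.024, 0.038]]
[[0.589, -0.032, 0.024], [0.589, -0.198, 0.024], [0.393, -0.199, 0.024], [0.391, -0.036, 0.024]]
[[0.611, -0.235, 0.024], [0.619, -0.419, 0.024], [0.426, -0.426, 0.024], [0.414, -0.247, 0.024]]
```

View pics/tr.png

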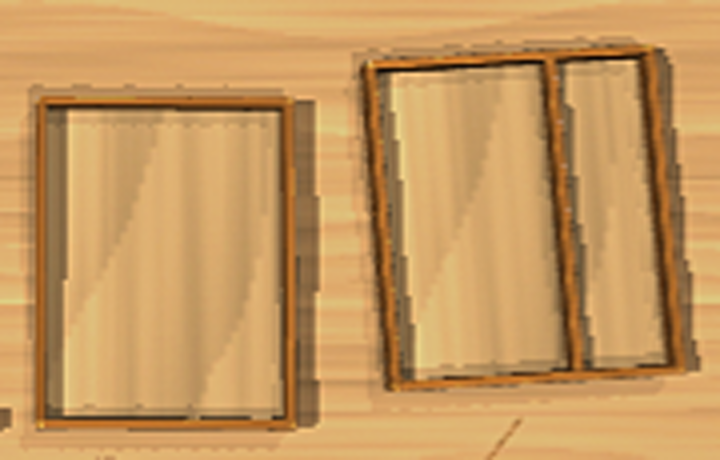

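Run:
```python
from h import *
for c in [[(38,98),(293,98),(295,427),(38,429)],[(362,65),(657,48),(686,370),(390,388)]]:
    w=px2w(np.array(c)/4+[284.6,154.6],.024)
    e=[np.linalg.norm(w[i]-w[i-1]) for i in range(4)]
    v=w[0]-w[3]+w[1]-w[2]; print(np.round(w.mean(0),4),np.round(e,3),'yaw',np.arctan2(v[1],v[0]))
print(rows([.50,.19,.25],np.pi/2))
```

```text
[ 0.4892 -0.1116  0.024 ] [0.2   0.156 0.199 0.154] yaw -0.008306002795494705
[ 0.5164 -0.329   0.024 ] [0.197 0.181 0.197 0.179] yaw 0.056989556317048315
(array([-0.3947, -0.1887, -0.0126]), np.float64(-0.3777682485355256), array([ 1.11,  0.35,  1.65, -0.  ,  1.14, -0.08]))
```

```bash
R='[-0.3947,-0.1887,-0.0126,0,0,0,0.093]'; python3 drive.py '[[-0.296,-0.142,-0.01,0,0,0,0.093],[-0.296,-0.142,-0.01,0,0,0,0.093],[-0.296,-0.142,-0.01,0,0,0,0.093],[-0.296,-0.142,-0.01,0,0,0,0.093],[-0.296,-0.142,-0.01,0,0,0,0.093],[-0.296,-0.142,-0.01,0,0,0,0.093],[-0.296,-0.142,-0.01,0,0,0,0.093],[-0.296,-0.142,-0.01,0,0,0,0.093]]'
python3 drive.py '[[-0.099,-0.047,0,0,0,-0.378,0.093],[-0.099,-0.047,0,0,0,-0.378,0.093],[-0.099,-0.047,0,0,0,-0.378,0.093],[-0.099,-0.047,0,0,0,-0.378,0.093],[-0.099,-0.047,0,0,0,-0.378,0.093]]'
python3 - <<'E'
from h import *
print(rows([.50,.19,.25],np.pi/2),readout.observe()['time'])
cv2.imwrite('pics/w1.png',read_camera('wrist'))
E
```

```text
time: 0.82
tool_pos: [0.4268, 0.268, 0.2477]
orientation: [[-0.929, 0.369, 0.0], [0.369, 0.929, -0.0], [-0.0, -0.0, -1.0]]
force: [0.8, 0.7, -0.5]
opening: 0.093
finger_force: 0.0
time: 1.23
tool_pos: [0.501, 0.1885, 0.2472]
orientation: [[-1.0, 0.001, -0.001], [0.001, 1.0, -0.0], [0.001, -0.0, -1.0]]
force: [0.1, -0.6, -0.4]
opening: 0.0927
finger_force: 0.0
(array([ 0.001 ,  0.0015, -0.0028]), np.float64(-0.001236009546630612), array([ 0.27,  0.31,  1.68,  0.  ,  1.15, -1.3 ])) 1.2333
```

View pics/w1.png

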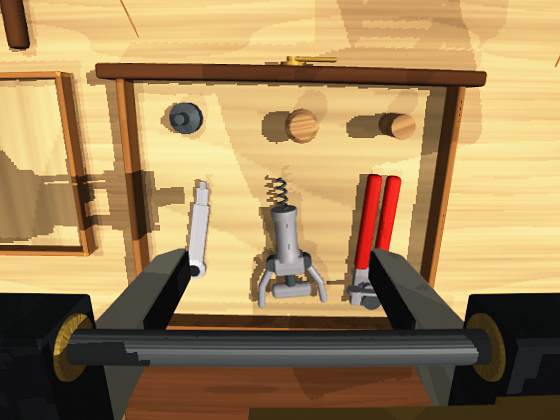

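Wrist view (up = towards robot, right = +y): stopper (186,118), mushroom cork head (302,125) large, wine cork top (403,126) small; church key (200,230), corkscrew worm (278,190)–barrel (287,235)–levers, red handles (378,220).

```bash
cat > m.py <<'E'
from h import *
o=readout.observe();i=read_camera('wrist');cv2.imwrite('pics/w2.png',i)
h=cv2.cvtColor(i,cv2.COLOR_BGR2HSV)
def rect(mask,z,name):
    cs=max(cv2.findContours(mask,0,1)[0],key=cv2.contourArea)
    w=px2w(cs[:,0,:],z,'wrist',o)[:,:2]
    c,s,a=cv2.minAreaRect((w*1000).astype(np.float32))
    b=cv2.boundingRect(cs); print(name,'c',np.round(c,1),'size',np.round(s,1),'ang',round(a,1),'px',b)
    return w
def win(m,x0,x1,y0,y1):
    k=np.zeros_like(m);k[y0:y1,x0:x1]=m[y0:y1,x0:x1];return k
red=((h[...,1]>170)&((h[...,0]<6)|(h[...,0]>174))&(h[...,2]>90)).astype(np.uint8)*255
r=win(red,340,430,165,300); r=cv2.morphologyEx(r,cv2.MORPH_CLOSE,np.ones((13,13)))
rect(r,.022,'red handles')
gray=((h[...,1]<50)&(h[...,2]>60)).astype(np.uint8)*255
rect(win(gray,185,212,180,245),.020,'church bar')
rect(win(gray,272,303,206,250),.026,'barrel')
rect(win(gray,250,335,170,320),.026,'corkscrew')
u=[(403,126),(302,125)];print('cork tops',np.round(px2w(u[:1],.058,'wrist',o),3),np.round(px2w(u[1:],.053,'wrist',o),3))
cv2.imwrite('pics/g.png',np.hstack([cv2.resize(i[90:320,150:440],None,fx=1.35,fy=1.35),cv2.cvtColor(cv2.resize((gray|red)[90:320,150:440],None,fx=1.35,fy=1.35),8)]))
E
python3 m.py
```

```text
red handles c [552.1 298.3] size [ 35.3 112.2] ang 85.3 px (355, 175, 45, 95)
church bar c [540.5 100. ] size [18.1 75.6] ang 79.9 px (188, 182, 21, 63)
barrel c [556.9 195. ] size [47.5 25.8] ang 3.5 px (272, 209, 26, 41)
corkscrew c [592.7 199. ] size [118.9  81.5] ang 5.1 px (258, 209, 69, 99)
cork tops [[0.441 0.305 0.058]] [[0.441 0.211 0.053]]
```

View pics/g.png

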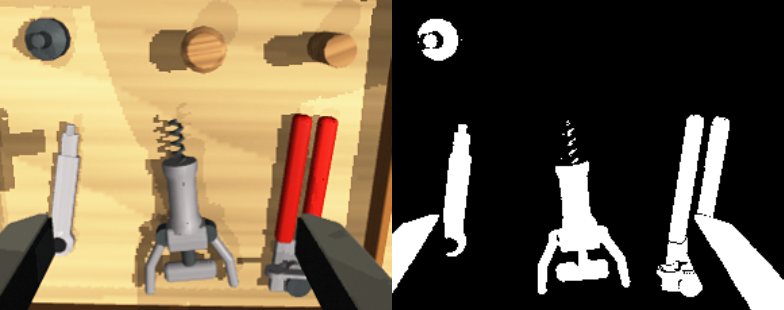

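Run:
```python
from h import *
o=readout.observe()
e=px2w([(196,271)],.016,'wrist',o)[0];t=px2w([(202,182)],.024,'wrist',o)[0]
v=e-t;print('key',e,t,np.linalg.norm(v[:2]),np.arctan2(v[1],v[0]),t+v*66/108)
print(rows([.563,.196,.08],np.pi/2+.085))
```

```text
key [0.61222095 0.09068644 0.016     ] [0.50217303 0.10685385 0.024     ] 0.11122918457275845 -0.14586906193173327 [0.56942454 0.09697377 0.01911111]
(array([-0.0632,  0.0061,  0.1673]), np.float64(-0.08672654808932334), array([ 0.28,  0.31,  1.68,  0.  ,  1.15, -1.29]))
```

```bash
python3 drive.py '[[-0.03,0.003,0.03,0,0,-0.04,0.093],[-0.0632,0.006,0.07,0,0,-0.086,0.093],[-0.0632,0.006,0.11,0,0,-0.086,0.093],[-0.0632,0.006,0.15,0,0,-0.086,0.093],[-0.0632,0.006,0.167,0,0,-0.086,0.08],[-0.0632,0.006,0.167,0,0,-0.086,0.06]]' 30
python3 -c "
from h import *
print(rows([.563,.196,.034],np.pi/2+.085))
cv2.imwrite('pics/w3.png',read_camera('wrist'))"
```

```text
time: 1.83
tool_pos: [0.5601, 0.1961, 0.0757]
orientation: [[-0.996, -0.086, -0.008], [-0.086, 0.996, -0.002], [0.008, -0.001, -1.0]]
force: [-0.7, -0.1, -0.7]
opening: 0.0843
finger_force: 0.0
(array([-0.0032, -0.0003,  0.0416]), np.float64(0.0011963915740236253), array([ 0.26,  0.63,  1.65,  0.  ,  0.87, -1.4 ]))
```

View pics/w3.png

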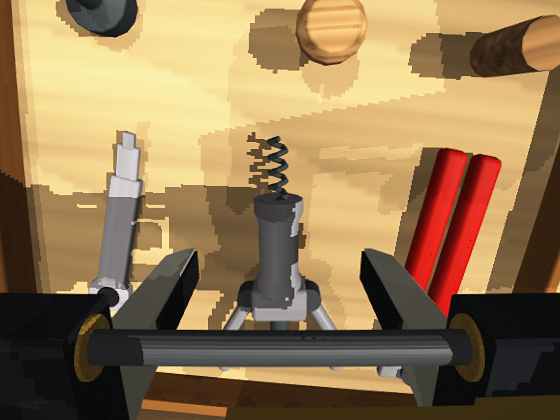

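The barrel (279,245) sits centred between the fingers (180–385) and aligned with the tool; descending.

```bash
python3 drive.py '[[-0.001,0,0.02,0,0,0,0.06],[-0.002,0,0.041,0,0,0,0.055],[-0.002,0,0.041,0,0,0,0.05],[-0.002,0,0.041,0,0,0,0.02],[-0.002,0,0.041,0,0,0,0.015],[-0.002,0,0.041,0,0,0,0.015],[-0.002,0,0.041,0,0,0,0.015],[-0.002,0,0.041,0,0,0,0.015]]' 35
python3 drive.py '[[0,0,-0.02,0,0,0,0.015],[0,0,-0.06,0,0,0,0.015],[0,0,-0.09,0,0,0,0.015],[0,0,-0.09,0,0,0,0.015]]'
python3 -c "
from h import *
print(rows([.5047,-.2991,.12],np.pi/2+.057))"
```

```text
time: 2.55
tool_pos: [0.5659, 0.1962, 0.0407]
orientation: [[-0.996, -0.086, 0.001], [-0.086, 0.996, 0.0], [-0.001, 0.0, -1.0]]
force: [0.1, 0.2, -0.3]
opening: 0.027
finger_force: 0.0
time: 2.88
tool_pos: [0.5681, 0.1967, 0.1358]
orientation: [[-0.996, -0.086, 0.009], [-0.086, 0.996, 0.002], [-0.009, 0.002, -1.0]]
force: [1.4, 0.4, -1.0]
opening: 0.0257
finger_force: 35.0
(array([ 0.106 , -0.4886,  0.0141]), np.float64(0.02922925743591409), array([ 0.26,  0.56,  1.61,  0.  ,  0.97, -1.4 ]))
```

```bash
python3 drive.py '[[0.009,-0.04,0,0,0,0,0.015],[0.018,-0.08,0,0,0,0,0.015],[0.026,-0.12,0,0,0,0,0.015],[0.035,-0.16,0,0,0,0,0.015],[0.043,-0.2,0,0,0,0,0.015],[0.052,-0.24,0,0,0,0,0.015],[0.06,-0.28,0,0,0,0,0.015],[0.068,-0.31,0,0,0,0,0.015]]'
python3 drive.py '[[0.009,-0.04,0,0,0,0,0.015],[0.018,-0.08,0,0,0,0,0.015],[0.026,-0.12,0,0,0,0.015,0.015],[0.035,-0.16,0,0,0,0.029,0.015],[0.038,-0.178,0,0,0,0.029,0.015],[0.038,-0.178,0,0,0,0.029,0.015],[0.038,-0.178,0,0,0,0.029,0.015],[0.038,-0.178,0,0,0,0.029,0.015]]'
python3 -c "
from h import *
print(rows([.5047,-.2991,.08],np.pi/2+.057))
cv2.imwrite('pics/w4.png',read_camera('wrist'))"
```

```text
time: 3.55
tool_pos: [0.5236, -0.1214, 0.1294]
orientation: [[-0.996, -0.085, -0.0], [-0.085, 0.996, -0.0], [0.0, -0.0, -1.0]]
force: [0.2, -0.3, -2.5]
opening: 0.026
finger_force: 35.0
time: 4.22
tool_pos: [0.5017, -0.2983, 0.1292]
orientation: [[-0.998, -0.057, -0.001], [-0.057, 0.998, 0.001], [0.001, 0.001, -1.0]]
force: [0.2, 0.1, -1.8]
opening: 0.0257
finger_force: 35.0
(array([-0.003 , -0.001 ,  0.0492]), np.float64(0.0004648680335337385), array([-0.62,  0.54,  1.65,  0.  ,  0.95, -2.24]))
```

View pics/w4.png

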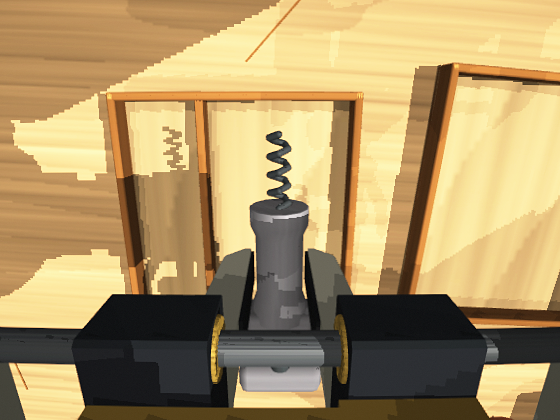

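Corkscrew hangs level and aligned over the wide compartment (walls at columns 205 and 350, worm at 278). Lowering.

```bash
python3 drive.py '[[-0.003,-0.001,0.04,0,0,0,0.015],[-0.006,-0.001,0.075,0,0,0,0.015],[-0.006,-0.001,0.09,0,0,0,0.015],[-0.006,-0.001,0.095,0,0,0,0.015],[-0.006,-0.001,0.095,0,0,0,0.015],[-0.006,-0.001,0.095,0,0,0,0.015],[-0.006,-0.001,0.095,0,0,0,0.015]]'
python3 drive.py '[[0,0,0,0,0,0,0.03],[0,0,0,0,0,0,0.035],[0,0,0,0,0,0,0.04],[0,0,-0.02,0,0,0,0.04],[0,0,-0.06,0,0,0,0.045],[0,0,-0.09,0,0,0,0.06],[0,0,-0.13,0,0,0,0.06],[0,0,-0.13,0,0,0,0.06]]'
python3 -c "
from h import *
print(rows([.569,.0955,.145],np.pi/2-.16))
cv2.imwrite('pics/w5.png',read_camera('wrist'))"
```

```text
time: 4.85
tool_pos: [0.5083, -0.2992, 0.035]
orientation: [[-0.998, -0.058, 0.0], [-0.058, 0.998, -0.0], [-0.0, -0.0, -1.0]]
force: [-0.1, -0.6, -2.2]
opening: 0.0256
finger_force: 35.0
time: 5.52
tool_pos: [0.5105, -0.3017, 0.172]
orientation: [[-0.998, -0.057, 0.009], [-0.057, 0.998, -0.006], [-0.008, -0.007, -1.0]]
force: [1.0, -0.3, 0.6]
opening: 0.0581
finger_force: 0.0
(array([-0.081 ,  0.3934,  0.0251]), np.float64(0.21722735339077626), array([-0.61,  0.5 ,  1.61, -0.  ,  1.03, -2.24]))
```

View pics/w5.png

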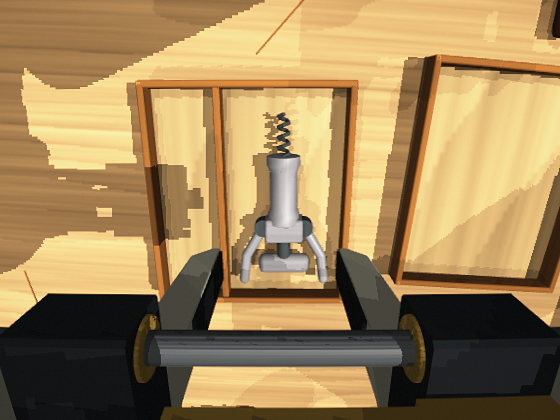

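Corkscrew lies flat in the middle of the wide compartment (worm 284,115 to levers 320,280). Now the church key.

```bash
python3 drive.py '[[-0.01,0.04,0,0,0,0.03,0.06],[-0.02,0.08,0,0,0,0.06,0.06],[-0.03,0.12,0,0,0,0.09,0.06],[-0.04,0.16,0,0,0,0.12,0.06],[-0.05,0.2,0,0,0,0.15,0.06],[-0.055,0.24,0,0,0,0.18,0.06],[-0.06,0.28,0,0,0,0.217,0.06],[-0.063,0.305,0,0,0,0.217,0.06]]'
python3 -c "
from h import *
print(rows([.569,.0955,.145],np.pi/2-.16))"
```

```text
time: 6.23
tool_pos: [0.5527, 0.0115, 0.1636]
orientation: [[-0.987, 0.16, -0.001], [0.16, 0.987, 0.001], [0.001, 0.0, -1.0]]
force: [0.2, -0.7, -0.3]
opening: 0.0599
finger_force: 0.0
(array([-0.0026,  0.0856,  0.0186]), np.float64(-0.0006779135227894528), array([-0.06,  0.44,  1.71,  0.  ,  0.98, -1.47]))
```

```bash
python3 drive.py '[[0,0.04,0,0,0,0,0.06],[-0.002,0.075,0.01,0,0,0,0.055],[-0.002,0.085,0.04,0,0,0,0.05],[-0.002,0.085,0.075,0,0,0,0.045],[-0.002,0.085,0.083,0,0,0,0.045],[-0.002,0.085,0.083,0,0,0,0.045],[-0.002,0.085,0.083,0,0,0,0.045]]'
python3 - <<'E'
from h import *
print(rows([.569,.0955,.0325],np.pi/2-.16))
cv2.imwrite('pics/w6.png',read_camera('wrist'))
E
```

```text
time: 6.82
tool_pos: [0.569, 0.0913, 0.082]
orientation: [[-0.987, 0.16, -0.001], [0.16, 0.987, -0.0], [0.001, -0.0, -1.0]]
force: [0.4, 0.2, 0.6]
opening: 0.0449
finger_force: 0.0
(array([0.0006, 0.0042, 0.0495]), np.float64(-0.0004296672896633158), array([ 0.08,  0.6 ,  1.7 , -0.  ,  0.85, -1.33]))
```

View pics/w6.png

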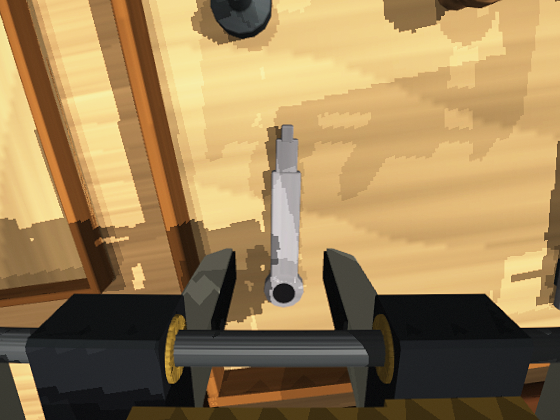

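Church key runs vertically at column ~286, fingers centred at ~280: shift about 4 mm in +y, then down.

```bash
python3 drive.py '[[0,0.004,0.03,0,0,0,0.045],[0,0.004,0.045,0,0,0,0.045],[0,0.004,0.0495,0,0,0,0.045],[0,0.004,0.0495,0,0,0,0.045],[0,0.004,0.0495,0,0,0,0.045],[0,0.004,0.0495,0,0,0,0.045]]'
python3 drive.py '[[0,0,0,0,0,0,0.01],[0,0,0,0,0,0,0.01],[0,0,0,0,0,0,0.01],[0,0,0,0,0,0,0.01],[0,0,0,0,0,0,0.01],[0,0,0,0,0,0,0.01]]' 25
python3 drive.py '[[0,0,-0.02,0,0,0,0.01],[0,0,-0.06,0,0,0,0.01],[0,0,-0.09,0,0,0,0.01],[0,0,-0.09,0,0,0,0.01],[0,0,-0.09,0,0,0,0.01]]'
python3 -c "
from h import *
t=np.array([.4892-.002,-.1116-.035,.12]);print(rows(t,np.pi/2-.008))"
```

```text
time: 7.37
tool_pos: [0.5705, 0.0956, 0.0338]
orientation: [[-0.987, 0.159, 0.002], [0.159, 0.987, 0.0], [-0.002, 0.001, -1.0]]
force: [-0.7, 0.1, -0.5]
opening: 0.045
finger_force: 0.0
time: 7.87
tool_pos: [0.5696, 0.0957, 0.0323]
orientation: [[-0.987, 0.159, 0.0], [0.159, 0.987, -0.0], [-0.0, -0.0, -1.0]]
force: [-0.2, -0.0, 2.1]
opening: 0.0179
finger_force: 25.0
time: 8.28
tool_pos: [0.5702, 0.0958, 0.1234]
orientation: [[-0.987, 0.159, 0.003], [0.159, 0.987, 0.0], [-0.003, 0.001, -1.0]]
force: [-0.8, -0.0, -0.9]
opening: 0.0176
finger_force: 25.0
(array([ 0.0434, -0.2525,  0.0031]), np.float64(-0.1518143170829811), array([ 0.09,  0.54,  1.68,  0.  ,  0.92, -1.33]))
```

Opening 17.9 mm matches the 18 mm bar.

```bash
python3 drive.py '[[0.007,-0.04,0,0,0,-0.02,0.01],[0.014,-0.08,0,0,0,-0.05,0.01],[0.02,-0.12,0,0,0,-0.08,0.01],[0.027,-0.16,0,0,0,-0.11,0.01],[0.034,-0.2,0,0,0,-0.14,0.01],[0.043,-0.24,0,0,0,-0.152,0.01],[0.043,-0.252,0,0,0,-0.152,0.01],[0.043,-0.252,0,0,0,-0.152,0.01]]'
python3 drive.py '[[0,0,0,0,0,0,0.01],[0,0,0,0,0,0,0.01],[0,0,0,0,0,0,0.01]]'
python3 -c "
from h import *
t=np.array([.4892-.002,-.1116-.035,.0275]);print(rows(t,np.pi/2-.008))
cv2.imwrite('pics/w7.png',read_camera('wrist'))"
```

```text
time: 8.95
tool_pos: [0.4857, -0.1484, 0.1208]
orientation: [[-1.0, 0.012, -0.002], [0.012, 1.0, 0.001], [0.002, 0.001, -1.0]]
force: [-0.6, 0.7, -0.3]
opening: 0.0175
finger_force: 25.0
time: 9.2
tool_pos: [0.4872, -0.1449, 0.1217]
orientation: [[-1.0, 0.006, -0.001], [0.006, 1.0, 0.0], [0.001, 0.0, -1.0]]
force: [0.4, 0.2, -0.9]
opening: 0.0178
finger_force: 25.0
(array([-0.0001, -0.0017,  0.0942]), np.float64(0.0017103742543334022), array([-0.38,  0.43,  1.86,  0.  ,  0.85, -1.95]))
```

View pics/w7.png

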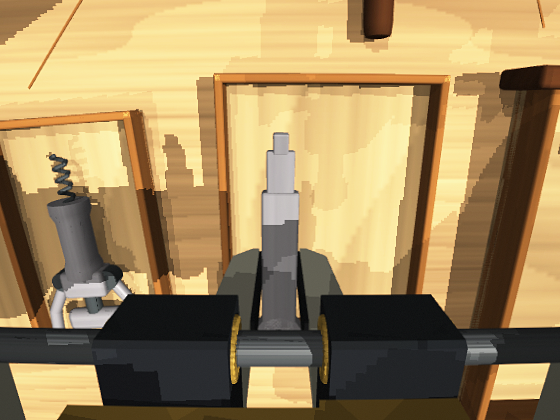

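Church key held straight over the plain tray's divided-tray side (tip 281,135; tray walls at columns 222 and 440). Lowering.

```bash
python3 drive.py '[[0,0,0.04,0,0,0,0.01],[0,0,0.075,0,0,0,0.01],[0,0,0.09,0,0,0,0.01],[0,0,0.0943,0,0,0,0.01],[0,0,0.0945,0,0,0,0.01],[0,0,0.0945,0,0,0,0.01],[0,0,0.0945,0,0,0,0.01]]'
python3 drive.py '[[0,0,0,0,0,0,0.021],[0,0,0,0,0,0,0.024],[0,0,0,0,0,0,0.026],[0,0,-0.02,0,0,0,0.026],[0,0,-0.06,0,0,0,0.03],[0,0,-0.1,0,0,0,0.05],[0,0,-0.12,0,0,0,0.06],[0,0,-0.12,0,0,0,0.06]]'
python3 -c "
from h import *
print(rows([.580,.296,.15],np.pi/2-.08))"
```

```text
time: 9.83
tool_pos: [0.4875, -0.1459, 0.0281]
orientation: [[-1.0, 0.007, 0.001], [0.007, 1.0, -0.0], [-0.001, -0.0, -1.0]]
force: [-0.1, 0.3, -0.4]
opening: 0.0178
finger_force: 25.0
time: 10.5
tool_pos: [0.489, -0.147, 0.1522]
orientation: [[-1.0, 0.008, 0.007], [0.008, 1.0, -0.003], [-0.007, -0.003, -1.0]]
force: [0.3, -0.2, 0.4]
opening: 0.0455
finger_force: 0.0
(array([-0.0876,  0.4437,  0.0016]), np.float64(0.07222812038012649), array([-0.38,  0.39,  1.84, -0.  ,  0.91, -1.95]))
```

```bash
python3 drive.py '[[-0.008,0.04,0,0,0,0.01,0.06],[-0.016,0.08,0,0,0,0.02,0.06],[-0.024,0.12,0,0,0,0.03,0.06],[-0.032,0.16,0,0,0,0.04,0.06],[-0.04,0.2,0,0,0,0.05,0.06],[-0.047,0.24,0,0,0,0.06,0.06],[-0.055,0.28,0,0,0,0.07,0.06],[-0.063,0.32,0,0,0,0.072,0.06]]'
python3 drive.py '[[-0.008,0.04,0,0,0,0,0.06],[-0.016,0.08,0,0,0,0,0.06],[-0.018,0.118,0,0,0,0,0.06],[-0.018,0.118,0.02,0,0,0,0.055],[-0.018,0.118,0.02,0,0,0,0.055],[-0.018,0.118,0.02,0,0,0,0.055]]'
cat > m2.py <<'E'
from h import *
o=readout.observe();i=read_camera('wrist');cv2.imwrite('pics/w8.png',i)
h=cv2.cvtColor(i,cv2.COLOR_BGR2HSV)
red=((h[...,1]>170)&((h[...,0]<6)|(h[...,0]>174))&(h[...,2]>60)).astype(np.uint8)*255
red=cv2.morphologyEx(red,cv2.MORPH_CLOSE,np.ones((15,15)))
cs=max(cv2.findContours(red,0,1)[0],key=cv2.contourArea)
w=px2w(cs[:,0,:],.022,'wrist',o)[:,:2]
print(cv2.minAreaRect((w*1000).astype(np.float32)),w.min(0),cv2.boundingRect(cs))
print(rows([.580,.296,.033],np.pi/2-.08))
E
python3 m2.py
```

```text
time: 11.17
tool_pos: [0.5522, 0.1753, 0.1469]
orientation: [[-0.997, 0.08, -0.001], [0.08, 0.997, -0.0], [0.001, -0.0, -1.0]]
force: [0.6, -1.5, 0.2]
opening: 0.0601
finger_force: 0.0
time: 11.67
tool_pos: [0.5788, 0.2889, 0.1261]
orientation: [[-0.997, 0.079, -0.003], [0.079, 0.997, -0.001], [0.003, -0.002, -1.0]]
force: [-0.2, -0.6, 0.3]
opening: 0.0549
finger_force: 0.0
((552.755859375, 297.95379638671875), (35.6193962097168, 111.1364974975586), 85.41236114501953) [0.49625042 0.27632535] (264, 100, 52, 151)
(array([-0.0001,  0.0075,  0.0942]), np.float64(-0.0002675961400051552), array([ 0.39,  0.65,  1.47, -0.  ,  1.03, -1.1 ]))
```

View pics/w8.png

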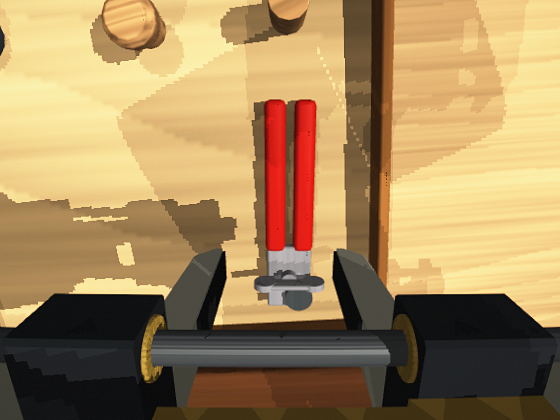

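Can opener confirmed at origin (0.581, 0.296), yaw −0.08; drawer wall at column 375 beyond the right finger. Shift 7 mm and descend.

```bash
python3 drive.py '[[-0.001,0.007,0.01,0,0,0,0.05],[-0.001,0.007,0.045,0,0,0,0.048],[-0.001,0.007,0.075,0,0,0,0.048],[-0.001,0.007,0.09,0,0,0,0.048],[-0.001,0.007,0.0935,0,0,0,0.048],[-0.001,0.007,0.0935,0,0,0,0.048],[-0.001,0.007,0.0935,0,0,0,0.048]]'
python3 drive.py '[[0,0,0,0,0,0,0.025],[0,0,0,0,0,0,0.025],[0,0,0,0,0,0,0.025],[0,0,0,0,0,0,0.025],[0,0,0,0,0,0,0.025]]' 35
python3 drive.py '[[0,0,-0.02,0,0,0,0.025],[0,0,-0.06,0,0,0,0.025],[0,0,-0.09,0,0,0,0.025],[0,0,-0.09,0,0,0,0.025],[0,0,-0.09,0,0,0,0.025]]'
python3 -c "
from h import *
print(rows([.4892,-.1116+.025,.12],np.pi/2-.008))"
```

```text
time: 12.3
tool_pos: [0.5823, 0.2965, 0.0356]
orientation: [[-0.997, 0.08, 0.002], [0.08, 0.997, 0.001], [-0.002, 0.001, -1.0]]
force: [-0.8, -0.5, 0.6]
opening: 0.0478
finger_force: 0.0
time: 12.72
tool_pos: [0.582, 0.2966, 0.0355]
orientation: [[-0.997, 0.08, 0.002], [0.08, 0.997, 0.001], [-0.002, 0.001, -1.0]]
force: [-0.5, -0.1, 8.6]
opening: 0.0356
finger_force: 35.0
time: 13.13
tool_pos: [0.582, 0.2967, 0.1259]
orientation: [[-0.997, 0.08, 0.003], [0.08, 0.997, 0.001], [-0.003, 0.002, -1.0]]
force: [0.5, 0.4, -1.6]
opening: 0.0351
finger_force: 35.0
(array([ 0.062 , -0.3895,  0.0051]), np.float64(-0.07178966744347859), array([ 0.4 ,  0.65,  1.46,  0.  ,  1.03, -1.09]))
```

```bash
python3 drive.py '[[0.006,-0.04,0,0,0,-0.01,0.025],[0.012,-0.08,0,0,0,-0.02,0.025],[0.019,-0.12,0,0,0,-0.03,0.025],[0.025,-0.16,0,0,0,-0.04,0.025],[0.032,-0.2,0,0,0,-0.05,0.025],[0.038,-0.24,0,0,0,-0.06,0.025],[0.045,-0.28,0,0,0,-0.072,0.025],[0.051,-0.32,0,0,0,-0.072,0.025]]'
python3 drive.py '[[0.006,-0.035,0,0,0,0,0.025],[0.008,-0.065,0,0,0,0,0.025],[0.008,-0.069,0,0,0,0,0.025],[0.008,-0.069,0,0,0,0,0.025],[0.008,-0.069,0,0,0,0,0.025],[0.008,-0.069,0,0,0,0,0.025]]'
python3 -c "
from h import *
print(rows([.4892,-.1116+.025,.0302],np.pi/2-.008))
cv2.imwrite('pics/w9.png',read_camera('wrist'))"
```

```text
time: 13.8
tool_pos: [0.5032, -0.0201, 0.1228]
orientation: [[-1.0, 0.007, -0.002], [0.007, 1.0, 0.0], [0.002, 0.0, -1.0]]
force: [1.9, -0.2, -0.9]
opening: 0.0356
finger_force: 35.0
time: 14.3
tool_pos: [0.4962, -0.0864, 0.1235]
orientation: [[-1.0, 0.007, -0.001], [0.007, 1.0, 0.0], [0.001, 0.0, -1.0]]
force: [0.2, 0.4, -0.9]
opening: 0.0353
finger_force: 35.0
(array([ 0.0069, -0.0003,  0.0933]), np.float64(0.001113303913508945), array([-0.26,  0.42,  1.87,  0.  ,  0.85, -1.83]))
```

View pics/w9.png

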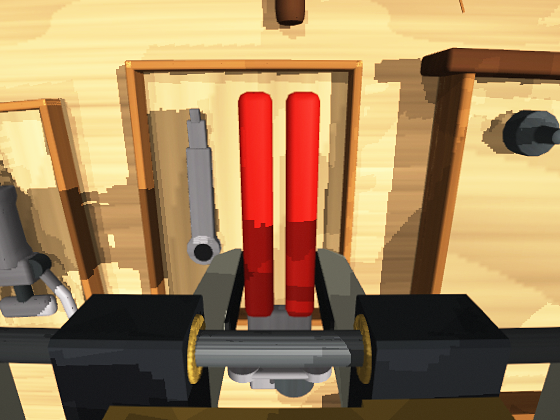

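Church key lies flat at column 200; can opener held straight at columns 240–320, clear of it. Lower carefully.

```bash
python3 drive.py '[[0.003,0,0.035,0,0,0,0.025],[0.0065,0,0.07,0,0,0,0.025],[0.0065,0,0.086,0,0,0,0.025],[0.0065,0,0.089,0,0,0,0.025],[0.0065,0,0.09,0,0,0,0.025],[0.0065,0,0.09,0,0,0,0.025],[0.0065,0,0.09,0,0,0,0.025]]'; python3 drive.py '[[0,0,0.001,0,0,0,0.025],[0,0,0.002,0,0,0,0.025],[0,0,0.002,0,0,0,0.025]]'
```

```text
time: 14.93
tool_pos: [0.4909, -0.0874, 0.0354]
orientation: [[-1.0, 0.007, 0.002], [0.007, 1.0, -0.001], [-0.002, -0.001, -1.0]]
force: [-0.4, -0.1, -1.4]
opening: 0.0353
finger_force: 35.0
time: 15.18
tool_pos: [0.4902, -0.0875, 0.0325]
orientation: [[-1.0, 0.008, 0.001], [0.008, 1.0, -0.0], [-0.001, -0.0, -1.0]]
force: [-0.4, -1.1, -1.0]
opening: 0.0355
finger_force: 35.0
```

```bash
python3 drive.py '[[0,0,0.001,0,0,0,0.025],[0,0,0.001,0,0,0,0.025],[0,0,0.001,0,0,0,0.025]]';python3 drive.py '[[0,0,0.001,0,0,0,0.025],[0,0,0.001,0,0,0,0.025],[0,0,0.001,0,0,0,0.025]]'
```

```text
time: 15.43
tool_pos: [0.49, -0.0875, 0.0312]
orientation: [[-1.0, 0.008, 0.0], [0.008, 1.0, -0.0], [-0.0, -0.0, -1.0]]
force: [-0.2, 0.3, -0.6]
opening: 0.0355
finger_force: 35.0
time: 15.68
tool_pos: [0.49, -0.0875, 0.0301]
orientation: [[-1.0, 0.008, -0.0], [0.008, 1.0, 0.0], [0.0, 0.0, -1.0]]
force: [0.0, 0.0, -0.5]
opening: 0.0354
finger_force: 35.0
```

```bash
python3 drive.py '[[0,0,0.001,0,0,0,0.025],[0,0,0.001,0,0,0,0.025],[0,0,0.001,0,0,0,0.025]]'|grep -E 'force:|pos';python3 drive.py '[[0,0,0.001,0,0,0,0.025],[0,0,0.001,0,0,0,0.025],[0,0,0.001,0,0,0,0.025]]'|grep -E 'force:|pos'
```

```text
tool_pos: [0.4901, -0.0875, 0.0295]
force: [-1.4, 0.5, 4.9]
finger_force: 35.0
tool_pos: [0.4901, -0.0875, 0.0294]
force: [-7.4, 1.8, 22.8]
finger_force: 35.0
```

Contact at z 0.0295 as expected. Ease back and release.

```bash
python3 drive.py '[[0,0,-0.0015,0,0,0,0.025],[0,0,-0.0015,0,0,0,0.038],[0,0,-0.0015,0,0,0,0.042],[0,0,-0.0015,0,0,0,0.044],[0,0,-0.02,0,0,0,0.044],[0,0,-0.06,0,0,0,0.044],[0,0,-0.1,0,0,0,0.044],[0,0,-0.13,0,0,0,0.044]]'
python3 -c "
from h import *
print(rows([.441,.304,.15],np.pi/2))
cv2.imwrite('pics/w10.png',read_camera('wrist'))"
```

```text
time: 16.85
tool_pos: [0.4902, -0.0875, 0.1606]
orientation: [[-1.0, 0.008, 0.001], [0.008, 1.0, -0.0], [-0.001, -0.0, -1.0]]
force: [-0.0, -0.0, 0.4]
opening: 0.0438
finger_force: 0.0
(array([0.0523, 0.3911, 0.0104]), np.float64(-0.007784599935479086), array([-0.27,  0.36,  1.86, -0.  ,  0.92, -1.83]))
```

View pics/w10.png

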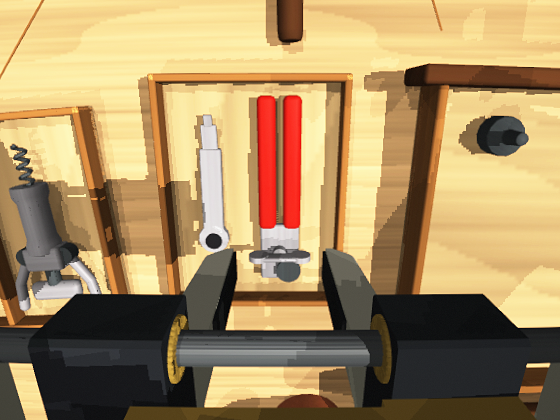

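Can opener and church key lie flat side by side in the plain tray (church key column 212, opener 280). Now the cork.

```bash
python3 drive.py '[[0.005,0.04,0,0,0,0,0.044],[0.01,0.08,0,0,0,0,0.044],[0.016,0.12,0,0,0,0,0.044],[0.021,0.16,0,0,0,0,0.044],[0.027,0.2,0,0,0,0,0.044],[0.032,0.24,0,0,0,0,0.044],[0.037,0.28,0,0,0,0,0.044],[0.043,0.32,0,0,0,-0.008,0.044]]'
python3 drive.py '[[0.005,0.04,0,0,0,0,0.04],[0.009,0.068,0,0,0,0,0.04],[0.009,0.068,0,0,0,0,0.04],[0.009,0.068,0,0,0,0,0.04],[0.009,0.068,0,0,0,0,0.04]]'
cat > m3.py <<'E'
from h import *
o=readout.observe();i=read_camera('wrist');cv2.imwrite('pics/w11.png',i)
print(rows([.441,.304,.052],np.pi/2))
pr=w2px([.441,.304,.058],'wrist',o)[0];r=np.linalg.norm(w2px([.441,.316,.058],'wrist',o)[0]-pr);print('pred',pr,r)
x,y=pr.astype(int);q=60;g=cv2.medianBlur(cv2.cvtColor(i,6),5)[max(0,y-q):y+q,x-q:x+q]
c=cv2.HoughCircles(g,3,1,5,param1=100,param2=12,minRadius=int(r*.85),maxRadius=int(r*1.15))
for k in (c[0][:4] if c is not None else []):
    u=k[:2]+[x-q,max(0,y-q)];print(u,k[2],np.round(px2w([u],.058,'wrist',o),4))
E
python3 m3.py
```

```text
time: 17.57
tool_pos: [0.4489, 0.2348, 0.1578]
orientation: [[-1.0, -0.0, -0.0], [-0.0, 1.0, -0.0], [0.0, -0.0, -1.0]]
force: [0.8, -0.3, -0.7]
opening: 0.0439
finger_force: 0.0
time: 17.98
tool_pos: [0.4403, 0.3002, 0.1576]
orientation: [[-1.0, -0.0, -0.001], [-0.0, 1.0, -0.001], [0.001, -0.001, -1.0]]
force: [1.6, 0.5, 1.0]
opening: 0.0403
finger_force: 0.0
(array([-0.0005,  0.0042,  0.1058]), np.float64(-0.0004825518962063846), array([ 0.51,  0.42,  1.77, -0.  ,  0.95, -1.06]))
pred [284.50690357 216.90541984] 16.280538207170686
[283.5 203.5] 14.1 [[0.4307 0.3032 0.058 ]]
[286.5 220.5] 16.0 [[0.4438 0.3055 0.058 ]]
```

Cork centre ≈ (0.443, 0.305), consistent with the earlier readings.

```bash
python3 drive.py '[[-0.002,0.004,0.02,0,0,0,0.04],[-0.002,0.0042,0.055,0,0,0,0.04],[-0.002,0.0042,0.09,0,0,0,0.04],[-0.002,0.0042,0.103,0,0,0,0.04],[-0.002,0.0042,0.106,0,0,0,0.04],[-0.002,0.0042,0.106,0,0,0,0.04],[-0.002,0.0042,0.106,0,0,0,0.04],[-0.002,0.0042,0.106,0,0,0,0.04]]' 10
python3 drive.py '[[0,0,0,0,0,0,0.012],[0,0,0,0,0,0,0.012],[0,0,0,0,0,0,0.012],[0,0,0,0,0,0,0.012],[0,0,0,0,0,0,0.012],[0,0,0,0,0,0,0.012]]'
python3 drive.py '[[0,0,-0.02,0,0,0,0.012],[0,0,-0.05,0,0,0,0.012],[0,0,-0.08,0,0,0,0.012],[0,0,-0.08,0,0,0,0.012],[0,0,-0.08,0,0,0,0.012]]'
python3 -c "
from h import *
c,s=np.cos(.057),np.sin(.057);x,y=0,-.0555
print(rows([.5164+c*x-s*y,-.329+s*x+c*y,.13],np.pi/2+.057))"
```

```text
time: 18.7
tool_pos: [0.4434, 0.3051, 0.0535]
orientation: [[-1.0, 0.0, 0.002], [0.0, 1.0, 0.001], [-0.002, 0.001, -1.0]]
force: [-0.2, -0.5, 0.5]
opening: 0.0402
finger_force: 0.0
time: 19.2
tool_pos: [0.4427, 0.3052, 0.0526]
orientation: [[-1.0, -0.0, 0.001], [-0.0, 1.0, 0.0], [-0.001, 0.0, -1.0]]
force: [-0.2, -0.6, 6.3]
opening: 0.0232
finger_force: 10.0
time: 19.62
tool_pos: [0.443, 0.3054, 0.1332]
orientation: [[-1.0, -0.0, 0.002], [-0.0, 1.0, 0.001], [-0.002, 0.001, -1.0]]
force: [-0.5, -0.2, 0.3]
opening: 0.0226
finger_force: 10.0
(array([-0.0764, -0.6899,  0.0025]), np.float64(-0.05667984457303099), array([ 0.52,  0.46,  1.78,  0.  ,  0.9 , -1.05]))
```

```bash
python3 drive.py '[[-0.005,-0.04,0,0,0,0,0.012],[-0.009,-0.08,0,0,0,0,0.012],[-0.013,-0.12,0,0,0,0,0.012],[-0.018,-0.16,0,0,0,0,0.012],[-0.022,-0.2,0,0,0,0,0.012],[-0.027,-0.24,0,0,0,0,0.012],[-0.031,-0.28,0,0,0,0,0.012],[-0.035,-0.32,0,0,0,0,0.012]]'
python3 drive.py '[[-0.005,-0.04,0,0,0,0,0.012],[-0.009,-0.08,0,0,0,0,0.012],[-0.013,-0.12,0,0,0,0,0.012],[-0.018,-0.16,0,0,0,0,0.012],[-0.022,-0.2,0,0,0,0,0.012],[-0.027,-0.24,0,0,0,0,0.012],[-0.031,-0.28,0,0,0,-0.03,0.012],[-0.035,-0.32,0,0,0,-0.057,0.012]]'
python3 drive.py '[[-0.006,-0.035,0,0,0,0,0.012],[-0.006,-0.045,0,0,0,0,0.012],[-0.006,-0.045,0,0,0,0,0.012],[-0.006,-0.045,0,0,0,0,0.012],[-0.006,-0.045,0,0,0,0,0.012]]'
python3 -c "
from h import *
c,s=np.cos(.057),np.sin(.057);x,y=0,-.0555
print(rows([.5164+c*x-s*y,-.329+s*x+c*y,.048],np.pi/2+.057))"
```

```text
time: 20.28
tool_pos: [0.4766, -0.0168, 0.1309]
orientation: [[-1.0, -0.0, -0.002], [-0.0, 1.0, 0.0], [0.002, 0.0, -1.0]]
force: [0.0, -0.2, 0.4]
opening: 0.023
finger_force: 10.0
time: 20.95
tool_pos: [0.5118, -0.3366, 0.1303]
orientation: [[-0.998, -0.058, -0.002], [-0.058, 0.998, 0.002], [0.002, 0.002, -1.0]]
force: [1.3, -0.3, 0.0]
opening: 0.0226
finger_force: 10.0
time: 21.37
tool_pos: [0.5208, -0.3778, 0.1312]
orientation: [[-0.998, -0.058, -0.001], [-0.058, 0.998, 0.001], [0.001, 0.002, -1.0]]
force: [-0.1, 0.3, -1.7]
opening: 0.0226
finger_force: 10.0
(array([ 0.0015, -0.0067,  0.0832]), np.float64(0.0010691796924455765), array([-0.7 ,  0.63,  1.48,  0.  ,  1.03, -2.33]))
```

```bash
python3 drive.py '[[0.0015,-0.0065,0.03,0,0,0,0.012],[0.0015,-0.0065,0.06,0,0,0,0.012],[0.0015,-0.0065,0.077,0,0,0,0.012],[0.0015,-0.0065,0.082,0,0,0,0.012],[0.0015,-0.0065,0.083,0,0,0,0.012],[0.0015,-0.0065,0.083,0,0,0,0.012],[0.0015,-0.0065,0.083,0,0,0,0.012],[0.0015,-0.0065,0.083,0,0,0,0.012]]'
python3 drive.py '[[0,0,0.001,0,0,0,0.012],[0,0,0.001,0,0,0,0.012],[0,0,0.001,0,0,0,0.012]]'
```

```text
time: 22.03
tool_pos: [0.5207, -0.3863, 0.0506]
orientation: [[-0.998, -0.057, 0.002], [-0.057, 0.998, -0.001], [-0.002, -0.002, -1.0]]
force: [0.0, -0.1, 0.4]
opening: 0.0226
finger_force: 10.0
time: 22.28
tool_pos: [0.5201, -0.3862, 0.0485]
orientation: [[-0.998, -0.057, 0.0], [-0.057, 0.998, -0.0], [-0.0, -0.0, -1.0]]
force: [0.4, -0.8, 0.3]
opening: 0.0228
finger_force: 10.0
```

```bash
python3 drive.py '[[0,0,0.001,0,0,0,0.012],[0,0,0.001,0,0,0,0.012],[0,0,0.001,0,0,0,0.012]]'|grep -E 'pos|force'
python3 drive.py '[[0,0,0.001,0,0,0,0.012],[0,0,0.001,0,0,0,0.012],[0,0,0.001,0,0,0,0.012]]'|grep -E 'pos|force'
```

```text
tool_pos: [0.52, -0.3861, 0.0471]
force: [-0.3, 0.2, -0.4]
finger_force: 10.0
tool_pos: [0.5202, -0.3863, 0.0465]
force: [-1.0, 0.3, 5.7]
finger_force: 10.0
```

Contact at z 0.0465 as predicted; release, retreat and look.

```bash
python3 drive.py '[[0,0,-0.0005,0,0,0,0.016],[0,0,-0.0005,0,0,0,0.026],[0,0,-0.0005,0,0,0,0.032],[0,0,-0.0005,0,0,0,0.034],[0,0,-0.015,0,0,0,0.034],[0,0,-0.05,0,0,0,0.034],[0,0,-0.09,0,0,0,0.04],[0,0,-0.13,0,0,0,0.05]]'
python3 drive.py '[[0.04,0,-0.03,0,0,0,0.05],[0.08,0,-0.06,0,0,0,0.05],[0.12,0,-0.07,0,0,0,0.05],[0.15,0,-0.07,0,0,0,0.05],[0.15,0,-0.07,0,0,0,0.05],[0.15,0,-0.07,0,0,0,0.05]]'
python3 -c "
from h import *
a=read_camera('side');b=read_camera('top')
A=cv2.resize(a[95:400,140:390],(400,488));B=cv2.resize(b[130:270,280:470],(400,295));C=cv2.resize(b[135:265,115:285],(250,191))
v=np.zeros((590,800,3),np.uint8);v[:488,:400]=A;v[:295,400:]=B;v[300:491,400:650]=C
cv2.imwrite('pics/fin.png',v)"
```

```text
time: 23.45
tool_pos: [0.5197, -0.3858, 0.1784]
orientation: [[-0.998, -0.057, -0.0], [-0.057, 0.998, 0.0], [0.0, 0.0, -1.0]]
force: [0.4, -0.2, 1.0]
opening: 0.0425
finger_force: 0.0
time: 23.95
tool_pos: [0.3689, -0.395, 0.2479]
orientation: [[-0.998, -0.055, 0.001], [-0.055, 0.998, -0.002], [-0.001, -0.002, -1.0]]
force: [0.0, 1.2, 0.6]
opening: 0.0497
finger_force: 0.0
```

View pics/fin.png

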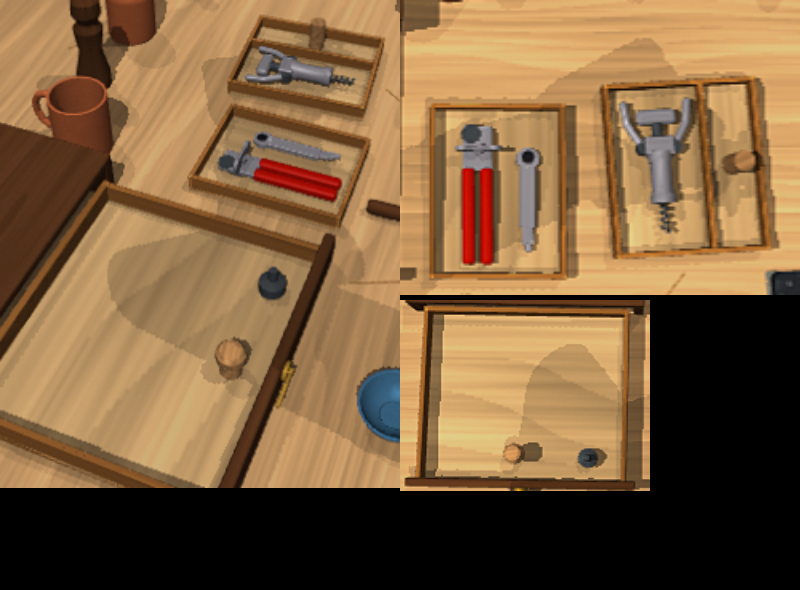

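The tools lie correctly and the mushroom cork stands; the wine cork's posture is ambiguous here, so I check its outline numerically in the side view against an upright and a fallen cylinder.

Run:
```python
from h import *
a={n:read_camera(n) for n in('side','top')}
z0={n:cv2.imread(f'pics/{n}0.png') for n in a}
t=np.linspace(0,2*np.pi,40);C,S=np.cos(t)*.012,np.sin(t)*.012
f=np.array([.5202,-.3863,0])
up=np.concatenate([f+np.c_[C,S,0*t+z] for z in(.006,.052)])
ly=np.concatenate([f+np.c_[C,0*t+d,S+.018] for d in(-.023,.023)])
lx=np.concatenate([f+np.c_[0*t+d,C,S+.018] for d in(-.023,.023)])
for n in a:
    for k,X in(('up',up),('ly',ly),('lx',lx)):
        p=w2px(X,n);print(n,k,np.round([*p.min(0),*p.max(0)],1))
    p=w2px(f+[0,0,.03],n)[0].astype(int);q=25
    h=cv2.cvtColor(a[n],cv2.COLOR_BGR2HSV)
    d=cv2.absdiff(a[n],z0[n]).max(2)[p[1]-q:p[1]+q,p[0]-q:p[0]+q]
    g=a[n][p[1]-q:p[1]+q,p[0]-q:p[0]+q]
    print(n,'origin',p-q);print('\n'.join(''.join('%4d'%v for v in r) for r in cv2.cvtColor(g,6)[6:44:2,6:44:2]))
    m=(d>35).astype(np.uint8);_,_,st,_=cv2.connectedComponentsWithStats(m);print([(s+[*(p-q),0,0,0]).tolist() for s in st[1:] if s[4]>30])
```

```text
side up [332.3 105.3 343.6 126.3]
side ly [330.3 110.4 344.6 128.7]
side lx [327.2 112.8 347.8 126.3]
side origin [312  90]
 156 157 160 163 168 171 170 166 161 159 160 157 153 157 163 166 170 168 168
 156 158 163 166 170 173 168 162 160 159 157 154 153 161 163 167 171 167 165
 157 161 163 166 172 173 163 159 157 157 155 151 157 162 163 169 168 165 158
 158 162 164 169 173 167 159 156 158 157 154 153 160 162 166 170 164 161 157
 160 162 167 170 174 162 156 157 157 156 154 158 161 162 170 167 160 159 163
 164 166 169 173 169 156 157 155 154 132 123 132 150 164 169 161 157 158 168
  92 116 127 146 133 154 160 158 134 114 109 121  98 166 164 155 159 163 173
  69  68  67  75  83  79  97 111  75 110 109 122  96 159 155 157 160 169 172
  66  69  70  68  68  69  69  66  64  82  81  84  64 106 125 129 162 177 171
 104  84  72  62  63  68  67  70  66  83  83  83  65  63  76  78  76  99 116
 156 157 149 125 122 117 103  73  69  91  77  78  62  58  68  69  68  66  63
 153 155 156 129 132 130 132 119  71  80  77  82  59  46  64  64  66  67  67
 155 155 151 147 155 131 130 123  80  82  88  86  58
[... 1492 characters left out ...]
32 139 142 136  99  40  82 114 168
 136 116  60 110  71 148 117  78  82  75 113 135 119 115  35  36  87 107 156
 136 119  50 103  70  96 128  94  67  68  56  51  76  65  41  90  91 108 159
 137 129  54 115  62 101 127 121 142 153 160 154 153 148 116  69 102 107 159
 137 127  66 101  72 102 128 119 134 153 151 150 151 143 114  56 106 116 170
 137 124  80  93  80  54 131 120 144 160 151 168 150 143 122  53 104 104 165
 168 155  78  87  93  55 132 121 155 160 150 182 150 141 130  56 107 101 168
 140 119  91  97  96  53 129 135 151 159 154 148 151 139 129  57 100 112 108
 144 121 106  99  91  73 148 147 150 159 154 149 149 182 154  57  95 108 110
[[414, 181, 7, 22, 111], [428, 201, 25, 22, 272]]
```

Outline starts at side row ~106 (upright predicts 105, fallen 110+), and in the top view the lit cap lies at columns 440–448 with the dark side left of it: the cork stands.

```bash
python3 -c "
from plant import robot, job, readout, read_camera, calibration
print(job.job_done())"
```

```text
the job is handed in; nothing more can be done
None
```

Both kits are made up and the job is handed in at about 24 s on the robot's clock: the last pictures show the corkscrew flat in the wide compartment, the wine cork upright in the narrow one, the can opener and church key flat side by side in the plain tray, and the mushroom cork standing in the drawer; no verdict came back.

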